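Set a silver mirror frame on its leg and hold it upright

TASK

The oval silver frame leans forward on its stand, with a brush lying on the steel slab behind it where its leg has to come down. First lay the brush flat and lengthwise in the empty compartment of the wooden tray and let go of it; then, while the frame still leans forward, swing the folded leg at its back down until it snaps over centre; then draw the frame back upright until the leg's foot bears on the slab, and finish while still holding the frame there, because it tips forward if let go. Leave the other tools and jars where they are.

Things in the scene. Friction and masses are not known exactly. Their poses are not given: they have to be found in the camera images.
- stand: Fixed stand: dark steel slab 240 (x) x 260 (y) x 15 mm, two pivot lugs (x = +-85 mm, 53 mm high) and two front rests (y = -92, x = +-45 mm, 89 mm high). Origin: centre of the slab's underside, on the bench. x runs along the frame's width, +y towards the frame's back (the leg's side). The frame's pivot line runs along x at y = -40, z = 42 mm; slab top z = 15 mm.
- plate: The slab itself (240 x 260 x 15 mm), fixed to the stand, same origin and axes as the stand.
- frame: Oval silvery ring frame, 170 wide, 220 tall, 16 mm thick, rim 26 mm wide, beaded in front except near the top; about 0.8 kg, front-heavy: tips forward unless held. Origin on the pivot line; x along it, z up the frame, +y out of its back. Mid-thickness at y = -18 mm, opening's centre z = 125, rim top z = 235. The rim's top can be pinched across its thickness (along y).
- cradle (a joint): Tilt of the frame about the pivot line (stand x axis, right-handed), rad. 0 = upright; positive = leaning forward (towards stand -y); starts at 0.22, resting on its front stop; turns freely between -0.5 (fallen back) and 0.22. With the leg down its foot meets the slab at 0.00.
- frame_top (a point): Middle of the top of the rim, at mid-thickness (frame coordinates 0, -18, 235 mm).
- leg (a joint): Leg swing, rad. 0 = folded, pointing along (-0.966, -0.109, 0.235) in frame axes; 1.92 = down on its stop. Hinge axis in frame axes (0, -0.906, -0.423), right-handed: the free end goes down and out to +y. An over-centre spring holds it at both ends: pushing the free end down takes about 2 N, falling to nothing near 0.75; beyond that it snaps down by itself.
- leg_tip (a point): Centre of the rubber foot ball (18 mm across) at the free end of the leg; the leg is a dark steel round rod, 14 mm thick, 136 mm from hinge to this point, straight.
- leg_pivot (a point): Centre of the leg's hinge on the frame's back strap (frame coordinates 0, 14, 105 mm); hinge boss 26 mm across.
- foot: The rubber foot ball on the leg, 18 mm across. This body's origin lies at the leg's hinge, not at the ball (use point leg_tip for the ball).
- brush: Brush, 180 mm long, about 80 g, lying on the slab behind the frame. Origin: middle of its length, on its underside; x along it, handle to -x, z up. Round wooden handle 20 mm thick (x = -90 to -5 mm), brass ferrule and bristle head 42 mm wide, 20 mm high (x = -5 to 90 mm). Balance point near x = -18 mm.
- tray: Fixed wooden tray 230 (x) x 159 (y) x 28 mm, walls and floor 5 mm; one wall along its x splits it into two long compartments, each 220 x 72 mm inside. Origin: centre of its underside. The empty compartment is on its -y side, centred at y = -38.5 mm, floor at z = 5 mm; the spatula lies in the other.
- spatula: Bystander: wooden-handled spatula, 200 mm long, lying in the other compartment of the tray (tray +y side).
- weight: Bystander: small brass weight, 26 mm across, 34 mm tall, standing on the slab's far front corner.
- hammer: Bystander: chasing hammer, 250 mm, lying to the right.
- planisher: Bystander: dark-headed hammer, 240 mm, lying to the right.
- polish: Bystander: jar 60 mm across, 85 mm tall, beyond the stand.
- driver: Bystander: screwdriver, 180 mm, lying between the robot and the stand.
- dapping: Bystander: steel dapping stake, 44 mm across, 52 mm tall, on the left.

How it is judged:
On the way, in this order (a step that is already met when the one before it is completed fails the run):
1. the brush lies flat and lengthwise in the empty compartment, let go (x of brush in the frame of tray between -0.03 and 0.03 m and y of brush in the frame of tray between -0.0635 and -0.0135 m and z of brush in the frame of tray below 0.012 m and angle between brush's own z axis and vertical below 0.15 rad and angle between the x axis of brush and the x axis of tray, either way round below 0.25 rad and contact force between the fingers and brush below 0.1 N), for 0.2 s.
2. the leg is down on its stop while the frame still leans forward (value of joint leg above 1.8 rad and value of joint cradle above 0.1 rad), for 0.2 s.
3. the frame is held upright with its foot bearing on the slab (value of joint leg above 1.8 rad and value of joint cradle between -0.05 and 0.05 rad and contact force between the fingers and frame above 1 N and contact force between foot and plate above 0.5 N), for 0.2 s.
At the end, for the whole second after the job is handed in: Frame within 0.05 rad of upright, fingers on it (over 1 N), leg down (over 1.8 rad), foot pressing the slab (over 0.5 N); brush let go on the floor of the empty compartment, within 30 mm lengthwise and 25 mm crosswise of its centre, turned under 0.25 rad, flat within 0.15 rad (all of step 1 and all of step 3); the arm keeps its last pose, push and grip.
It fails at once if a bystander is pushed more than 40 mm away (distance of any of spatula, weight, hammer, planisher, polish, driver, dapping from where it was at the start of the episode above 0.04 m).
It also fails if it takes over 61 s, if anything falls off the work surface, if the arm or the gripper's body presses on something with over 40 N, if the wrist force passes 120 N, or if a joint passes its speed limit or range.

ROBOT

A 6-joint arm with a two-finger parallel gripper is mounted at the origin on the work surface. World frame = base frame: x ahead of the robot, y to its left, z up, the work surface at z = 0. Lengths are in m, angles in rad, forces in N, time in s.
With the tool pointing down it reaches from about 0.375 to 0.9 m from the base axis. Payload 3.1 kg.
Tool frame: the origin (TCP) lies on the centre line of the jaws, within the pads' length; the fingertips stand 22 mm ahead of it and the grasp point (between the pads) lies 3 mm ahead of it; z points along the fingers, y is the line along which they close (so a half turn about z gives the same grasp; the last joint's range is limited). The gripper opens to 85 mm and grips with 20 to 120 N. Pads are 22 mm wide; open, the fingers measure 114 mm over their backs; the gripper's body (76 mm by 85 mm) begins 54 mm behind the grasp point. The pads swing forward as they close: fully open they stand 13 mm farther back than shut.
Start: joints at [0.99, 0.527, 1.433, -0, 1.181, -0.178], TCP at [0.245, 0.575, 0.231] pointing down, gripper open.
Joint ranges: [-3.08, 3.08], [-0.75, 2.2], [0.22, 2.44], [-1.43, 4.57], [0, 2.65], [-2.85, 2.85]. Speed limits (rad/s): [2.79, 2.79, 3.14, 3.14, 3.14, 3.14].

INTERFACE

Orientations are given as a unit quaternion [x, y, z, w].
In Python, from station import manip, snapshot gives the robot as it stands (manip), with the cameras as plain functions.
- The arm moves only by the shell command python3 drive.py 'ROWS' [FORCE]. ROWS is rows parted by semicolons, their numbers by spaces, 1 to 20 of them, each of 5 numbers: dx, dy, dz in m, then a turn about the tool's z in rad, then the opening from 0.0 (shut) to 1.0 (fully open); each row is the pose to reach, as a shift and turn from the pose commanded when the command began, along the tool's axes at that moment; what a row does not reach only later rows make up. A row lasts 1/10 s, in which the tool goes at most 0.05 m and 0.15 rad, less where a joint would pass 70% of its speed; a pose out of reach is approached as far as the arm can. The fingers move at their own pace and stop on an object; FORCE is the grip in N (left out, the last holds). Time passes only in rows, so rows that do not move let the fingers close. It prints the time, the measured TCP pose, the force, the opening and the grip force at its end.
- manip.sense(): the state, without advancing time (a new reading comes with each control period).
- snapshot(name): name is "scene" or "top" or "wrist"; returns a dict with "pixels" (420x560x3 uint8, red, green, blue), "range_z" (420x560 float32, m along the optical axis (not along the pixel's ray), 0 where there is no reading), "fov_y" (degrees; the focal length in pixels is half the picture's height over the tangent of half this angle, whatever the lens; pixels are square), "cx", "cy" (the principal point, pixels), "R" (3x3) and "t" (3): a world point X has camera coordinates R X + t; the wrist camera has in their place "hand_eye" (4x4, takes a point from camera to tool coordinates, whose origin is the TCP and whose axes are the flange's). Camera axes: x right, y down, z forward; pixel columns grow to the right and rows downward; lengths in m; the calibration is good to about 2 mm. The wrist camera is an equidistant fisheye: a pixel r from the principal point sees the ray r / f radians off the axis. A picture is of the moment at which its call begins: read the wrist's pose just before it.
- manip.sign_off(): hands the job in; it is judged then, once.
The state is a dict: "t": time; "q": joint angles; "qd": joint speeds; "tau": joint torques, N m; "tcp_pos": TCP position; "tool_rot": TCP orientation; "force": force on the tool from outside, world axes, zero at the start; "ft_torque": the same for the moment, N m; "finger_gap": opening from 0.0 (shut) to 1.0 (fully open); "gripper_force": force on a finger pad.
Only numpy, scipy, OpenCV 4.12 (cv2) and the standard library are available. Lean on these libraries where they do the work, as an engineer would, in place of code of your own. Each camera call takes 0.05 s, during which the arm holds its last target. There are 200 camera calls.

## Working session

There is one attempt and no reset: what is moved stays moved. The work goes in short steps, Python scripts to look and compute and a shell command to move; the robot and the scene stay as the last step left them, time stands still between calls to the robot, and variables do not carry over. Pictures are saved under pics/ and viewed, at most 10 in all, crops included, and the job is handed in when it is done.

```bash
ls; mkdir -p pics
cat > h.py <<'E'
import numpy as np,cv2
from station import manip, snapshot
def snap(n):
    s=snapshot(n); np.savez('pics/%s.npz'%n,**{k:v for k,v in s.items()})
    return s
def load(n): return dict(np.load('pics/%s.npz'%n))
def foc(s): return s['pixels'].shape[0]/2/np.tan(np.radians(float(s['fov_y']))/2)
def px2w(s,u,v,r=2):
    z=s['range_z'][v-r:v+r+1,u-r:u+r+1]; z=np.median(z[z>0]); f=foc(s)
    c=np.array([(u-s['cx'])/f*z,(v-s['cy'])/f*z,z]); return s['R'].T@(c-s['t'])
def cloud(s):
    z=s['range_z'].astype(float); f=foc(s); v,u=np.mgrid[:420,:560]
    c=np.stack([(u-s['cx'])/f*z,(v-s['cy'])/f*z,z],-1); return (c-s['t'])@s['R']
E
python3 - <<'E'
from h import *
for n in('scene','top'):
    s=snap(n); cv2.imwrite(f'pics/{n}.png',cv2.resize(s['pixels'][:,:,::-1],(784,588),interpolation=cv2.INTER_CUBIC)); print(n,s['fov_y'],s['R'].round(3).tolist(),s['t'])
print(manip.sense())
E
```

```text
drive.py
pics
station.py
scene 56.009093583138934 [[-0.862, 0.507, 0.004], [0.339, 0.583, -0.738], [-0.376, -0.635, -0.674]] [ 0.50269478 -0.0181245   1.34214811]
top 57.3541672491153 [[0.029, -1.0, -0.0], [-0.993, -0.028, -0.117], [0.117, 0.004, -0.993]] [-0.06754799  0.57347529  1.31750477]
{'t': 0.1, 'q': array([ 9.89509352e-01,  5.28360130e-01,  1.43379181e+00,  3.33059125e-05,
        1.18138838e+00, -1.78518685e-01]), 'qd': array([ 0.00055675, -0.00013636, -0.00342159,  0.00081298, -0.00118923,
       -0.00158707]), 'tau': array([ 2.91248871e-04, -4.43307853e+01, -1.78586036e+01, -1.72827054e-04,
        3.86157029e-03, -1.15285648e-06]), 'tcp_pos': array([0.24459267, 0.5744475 , 0.22973389]), 'tool_rot': array([ 2.00031808e-01,  9.79788920e-01, -8.98689595e-04, -3.75429167e-04]), 'force': array([ 0.35386793, -0.06644973, -0.09782356]), 'ft_torque': array([ 0.0002174 , -0.03753227,  0.01109867]), 'gripper_force': 0.0, 'finger_gap': 0.998362290369523}
```

View pics/scene.png

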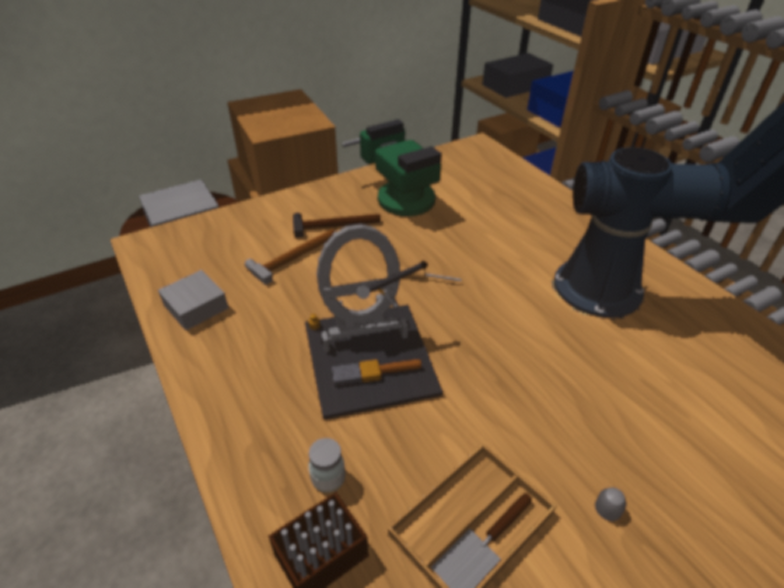

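View pics/top.png

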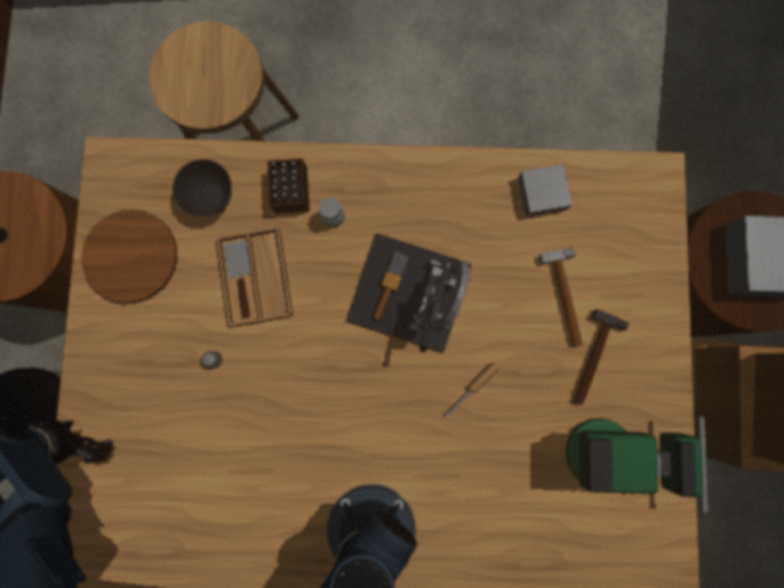

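The scene picture shows the stand mid-image: the frame at about (360,275), the leg sticking out right to (425,265), the brush at (375,372) and the tray at (470,515). The top view has the slab centred at (410,293), the brush from (398,257) to (380,318), and the empty tray compartment at (270,275). I'll enlarge these and measure.

Run:
```python
from h import *
t=load('top'); s=load('scene')
# crops x4: top stand region native coords
a=t['pixels'][155:265,235:345,::-1]; b=t['pixels'][155:245,145:215,::-1]
A=cv2.resize(a,None,fx=4.5,fy=4.5,interpolation=cv2.INTER_CUBIC); B=cv2.resize(b,None,fx=4,fy=4,interpolation=cv2.INTER_CUBIC)
im=np.zeros((495,780,3),np.uint8); im[:A.shape[0],:A.shape[1]]=A; im[:B.shape[0],500:500+B.shape[1]]=B
cv2.imwrite('pics/topcrop.png',im)
a=s['pixels'][150:300,210:340,::-1]
cv2.imwrite('pics/scenecrop.png',cv2.resize(a,None,fx=4,fy=4,interpolation=cv2.INTER_CUBIC))
for n,m in(('top',t),('scene',s)):
    P=cloud(m); hsv=cv2.cvtColor(m['pixels'],cv2.COLOR_RGB2HSV)
    Z=P[...,2]; ok=m['range_z']>0
    d=ok&(abs(Z-.015)<.006)&(hsv[...,1]<90)&(hsv[...,2]<90)&(P[...,0]>.3)&(P[...,0]<.9)&(abs(P[...,1])<.3)
    d=cv2.morphologyEx(d.astype(np.uint8),cv2.MORPH_OPEN,np.ones((3,3)))>0
    print(n,d.sum(),np.median(Z[d]),cv2.minAreaRect(P[d][:,:2].astype(np.float32)))
    tall=ok&(Z>.1)&(P[...,0]>.35)&(P[...,0]<.85)&(P[...,1]>-.3)&(P[...,1]<.15)
    print('tall',tall.sum(),P[tall].min(0),P[tall].max(0), P[tall][P[tall][:,2].argsort()[-8:]].round(3).tolist())
```

```text
top 2618 0.015541164765863378 ((0.5884092450141907, -0.0784716010093689), (0.2547071576118469, 0.2365981638431549), 73.97099304199219)
tall 1003 [ 0.43474236 -0.20442494  0.10441414] [ 0.64528136 -0.09174232  0.27189401] [[0.56, -0.179, 0.271], [0.548, -0.173, 0.271], [0.557, -0.182, 0.271], [0.557, -0.179, 0.271], [0.569, -0.184, 0.271], [0.554, -0.185, 0.271], [0.551, -0.179, 0.271], [0.566, -0.19, 0.272]]
scene 3749 0.01449309724593464 ((0.588822603225708, -0.07583291828632355), (0.26019755005836487, 0.2365911900997162), 73.702880859375)
tall 1811 [ 0.43415873 -0.19897432  0.10021108] [ 0.64879014 -0.08373575  0.26958072] [[0.564, -0.175, 0.268], [0.565, -0.186, 0.268], [0.565, -0.18, 0.269], [0.569, -0.177, 0.269], [0.567, -0.181, 0.269], [0.551, -0.172, 0.269], [0.546, -0.18, 0.269], [0.561, -0.176, 0.27]]
```

View pics/topcrop.png

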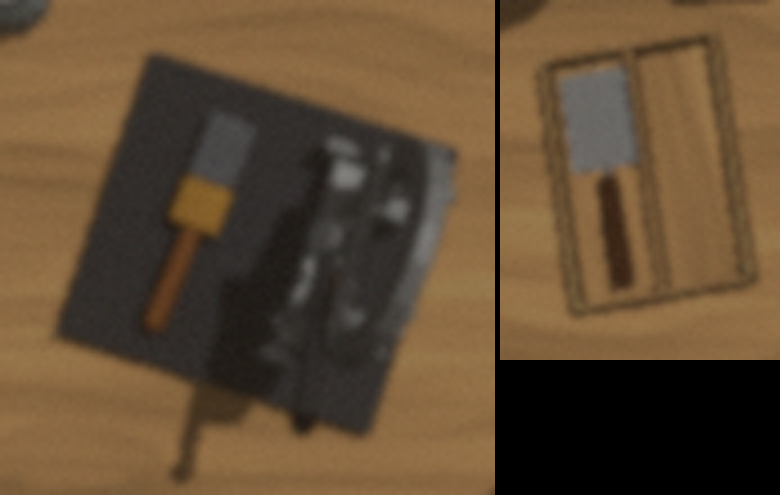

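View pics/scenecrop.png

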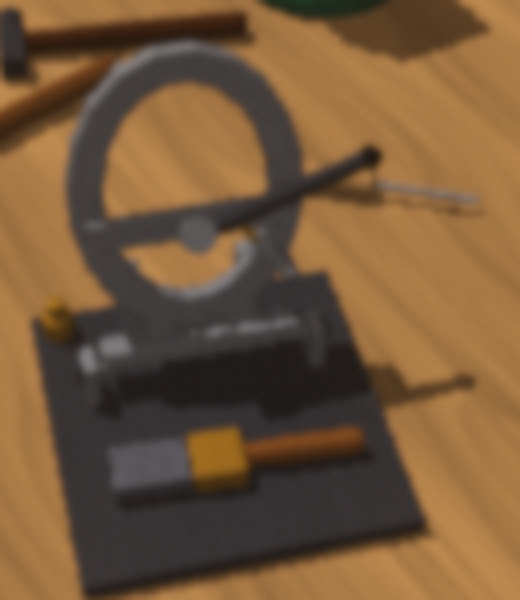

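```bash
cat >> h.py <<'E'
from scipy.spatial.transform import Rotation as Ro
YAW=np.radians(-16.1); SC=np.array([.5886,-.077,0])
def st2w(p): return Ro.from_euler('z',YAW).apply(p)+SC
def fr2w(p,tilt): return st2w(Ro.from_euler('x',tilt).apply(p)+[0,-.04,.042])
def leg(th,d=.136):
    a=np.array([0,-.906,-.423]); a/=np.linalg.norm(a)
    return np.array([0,.014,.105])+d*Ro.from_rotvec(a*th).apply([-.966,-.109,.235])
def rel(target,yawdir=None):
    s=manip.sense(); R=Ro.from_quat(s['tool_rot'])
    d=R.inv().apply(np.array(target)-s['tcp_pos']); ty=R.as_matrix()[:,1]; y=np.degrees(np.arctan2(ty[1],ty[0]))
    out=[d.round(4).tolist()]
    if yawdir is not None: # desired world heading (deg) of tool y; tool z down => turn = -(delta)
        e=(yawdir-y+90)%180-90; out.append(round(-np.radians(e),3))
    print('tcp',s['tcp_pos'].round(4),'ty heading',y.round(2),'d,turn',out,'q6',s['q'][5].round(3),'F',s['force'].round(2))
E
python3 - <<'E'
from h import *
t=load('top'); s=load('scene'); f=foc(t)
def onplane(m,u,v,z):
    f=foc(m); r=m['R'].T@np.array([(u-m['cx'])/f,(v-m['cy'])/f,1]); o=-m['R'].T@m['t']; return o+r*(z-o[2])/r[2]
T=lambda a,b,z:onplane(t,235+a/4.5,155+b/4.5,z)
S=lambda a,b,z:onplane(s,210+a/4,150+b/4,z)
h=T(153,328,.03);b=T(233,120,.035);print('top: handle end',h,'bristle',b,'len',np.linalg.norm((h-b)[:2]),'hd',np.degrees(np.arctan2(*(b-h)[1::-1])))
h=S(362,436,.03);b=S(115,470,.03);print('scene: handle end',h,'bristle',b,'len',np.linalg.norm((h-b)[:2]),'hd',np.degrees(np.arctan2(*(b-h)[1::-1])))
for a in[(330,440),(215,455)]: print('scene depth',px2w(s,210+a[0]//4,150+a[1]//4,1))
print('top depth handle',px2w(t,235+172*10//45,155+280*10//45,1),px2w(t,235+202*10//45,155+205*10//45,1))
C=np.array([T for T in [onplane(t,145+(a)/4,155+b/4,.028) for a,b in[(37,65),(215,37),(257,280),(75,315)]]])
print('tray corners',C.round(3).tolist(),C.mean(0),np.linalg.norm(C-np.roll(C,1,0),axis=1))
e=C[0]+C[1]-C[2]-C[3];print('tray x heading',np.degrees(np.arctan2(e[1],e[0])))
for m,n in((t,'top'),(s,'scene')):
    P=cloud(m);k=(abs(P[...,2]-.028)<.005)&(P[...,0]>.45)&(P[...,0]<.8)&(P[...,1]>.12)&(P[...,1]<.4)
    k=cv2.morphologyEx(k.astype(np.uint8),cv2.MORPH_CLOSE,np.ones((3,3))); nl,L,st,_=cv2.connectedComponentsWithStats(k); i=1+st[1:,4].argmax()
    print(n,'tray rect',cv2.minAreaRect(P[L==i][:,:2].astype(np.float32)),'floor z',px2w(t,145+185//4,155+150//4))
ht=px2w(t,235+302*10//45,155+425*10//45,1);print('leg tip top',ht,'pred',fr2w(leg(0),.22))
for th in[0,.2,.4,.6,.8,.9,1.92]: print(th,*[(fr2w(leg(th,d),.22)).round(3) for d in(.110,.136)],(Ro.from_euler('z',-YAW).apply(fr2w(leg(th),.22)-SC)).round(3))
print(fr2w([0,-.018,.235],.22),fr2w([0,-.018,.235],0))
rel(h)
E
```

```text
top: handle end [5.14506007e-01 5.11521579e-04 3.00000000e-02] bristle [ 0.68015923 -0.05729786  0.035     ] len 0.17545060723228775 hd -19.237878389941606
scene: handle end [0.51509703 0.00717253 0.03      ] bristle [ 0.68047056 -0.05344546  0.03      ] len 0.1761333179440475 hd -20.130510353584572
scene depth [5.39438251e-01 3.69170378e-04 3.31416835e-02]
scene depth [ 0.61607611 -0.03026612  0.03453105]
top depth handle [ 0.55284278 -0.01245036  0.03466542] [ 0.61362005 -0.03169971  0.03534776]
tray corners [[0.706, 0.418, 0.028], [0.736, 0.26, 0.028], [0.519, 0.211, 0.028], [0.484, 0.369, 0.028]] [0.6110515  0.31458883 0.028     ] [0.22763917 0.16066288 0.22259987 0.16199189]
tray x heading 12.509560777546758
top tray rect ((0.5895495414733887, 0.16653791069984436), (0.4977444112300873, 0.26544615626335144), 80.2403793334961) floor z [0.63845796 0.28823009 0.00355988]
scene tray rect ((0.7473864555358887, 0.38630741834640503), (0.5545269250869751, 0.21344418823719025), 27.309282302856445) floor z [0.63845796 0.28823009 0.00355988]
leg tip top [ 0.4409107  -0.11006652  0.18389821] pred [ 0.44277251 -0.10848774  0.17547909]
0 [ 0.468 -0.112  0.17 ] [ 0.443 -0.108  0.175] [-0.131 -0.071  0.175]
0.2 [ 0.468 -0.098  0.153] [ 0.443 -0.092  0.154] [-0.136 -0.054  0.154]
0.4 [ 0.473 -0.085  0.136] [ 0.449 -0.076  0.133] [-0.135 -0.038  0.133]
0.6 [ 0.481 -0.074  0.119] [ 0.459 -0.062  0.112] [-0.128 -0.022  0.112]
0.8 [ 0.494 -0.065  0.103] [ 0.475 -0.051  0.092] [-0.117 -0.007  0.092]
0.9 [ 0.501 -0.061  0.096] [ 0.484 -0.046  0.083] [-0.109  0.     0.083]
1.92 [ 0.603 -0.063  0.061] [ 0.609 -0.048  0.04 ] [0.012 0.034 0.04 ]
[ 0.55841427 -0.18158092  0.26740777] [ 0.57251575 -0.13272519  0.277     ]
tcp [0.2446 0.5744 0.2297] ty heading 66.92 d,turn [[-0.4713, -0.4155, 0.2004]] q6 -0.179 F [ 0.35 -0.07 -0.1 ]
```

```bash
python3 -c "
from h import *
rel([.578,-.020,.130],70.4)"
```

```text
tcp [0.2446 0.5744 0.2297] ty heading 66.92 d,turn [[-0.5398, -0.416, 0.1003], np.float64(-0.061)] q6 -0.179 F [ 0.35 -0.07 -0.1 ]
```

```bash
python3 drive.py '-0.035 -0.03 0 0 1;-0.07 -0.06 0 0 1;-0.105 -0.09 0 0 1;-0.14 -0.12 0 0 1;-0.18 -0.145 0 0 1;-0.215 -0.17 0 0 1;-0.25 -0.2 0 0 1;-0.29 -0.23 0 0 1;-0.325 -0.26 0 0 1;-0.36 -0.285 0 0 1;-0.4 -0.31 0.01 -0.02 1;-0.435 -0.34 0.03 -0.04 1;-0.47 -0.365 0.05 -0.061 1;-0.505 -0.39 0.07 -0.061 1;-0.53 -0.41 0.09 -0.061 1;-0.54 -0.416 0.1 -0.061 1;-0.54 -0.416 0.1 -0.061 1;-0.54 -0.416 0.1 -0.061 1;-0.54 -0.416 0.1 -0.061 1'
python3 - <<'E'
from h import *
rel([.578,-.020,.040],70.4)
s=snap('wrist'); print({k:s[k] for k in s if k not in('pixels','range_z')})
cv2.imwrite('pics/w1.png',s['pixels'][:,:,::-1])
E
```

```text
t: 2.0
tcp_pos: [0.5781, -0.0179, 0.1315]
tool_rot: [0.169, 0.986, 0.0, 0.0]
force: [-0.3, 0.1, 0.5]
finger_gap: 1.001
gripper_force: 0.0
tcp [ 0.5781 -0.0179  0.1315] ty heading 70.52 d,turn [[-0.0006, -0.0021, 0.0915], np.float64(0.002)] q6 -1.455 F [-0.34  0.06  0.52]
{'fov_y': 65.70646984690485, 'cx': 282.88792252798896, 'cy': 210.87718826476933, 'hand_eye': array([[ 3.38965335e-04, -9.48700874e-01, -3.16174850e-01,
         8.11555165e-02],
       [ 9.99999941e-01,  3.04539937e-04,  1.58292194e-04,
         1.27766798e-03],
       [-5.38840735e-05, -3.16174885e-01,  9.48700922e-01,
        -1.42731231e-01],
       [ 0.00000000e+00,  0.00000000e+00,  0.00000000e+00,
         1.00000000e+00]])}
```

View pics/w1.png

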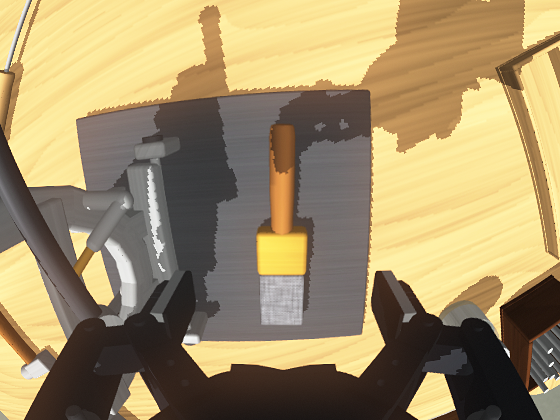

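The wrist view shows the brush square between the pads at column 283: handle end at (283,127), ferrule edge at (283,233), bristle end at (282,324).

Run:
```python
from h import *
w=load('wrist'); st=manip.sense()
f=210/np.tan(np.radians(float(w['fov_y']))/2)
R=Ro.from_quat(st['tool_rot']).as_matrix()
for u,v in[(283,135),(284,222),(282,245),(282,318),(325,200)]:
    x,y=u-w['cx'],v-w['cy'];r=np.hypot(x,y);th=r/f;d=np.array([x/r*np.sin(th),y/r*np.sin(th),np.cos(th)]);d/=d[2]
    z=np.median(w['range_z'][v-1:v+2,u-1:u+2]);p=w['hand_eye']@np.r_[d*z,1]
    print((u,v),'tool',p[:3].round(4),'world',(R@p[:3]+st['tcp_pos']).round(4))
```

```text
(283, 135) tool [0.0599 0.0014 0.0969] world [0.5223 0.0034 0.0347]
(284, 222) tool [-0.0083  0.0022  0.0979] world [ 0.5869 -0.0185  0.0337]
(282, 245) tool [-0.0277  0.0006  0.0967] world [ 0.6046 -0.0265  0.0349]
(282, 318) tool [-0.1031  0.0005  0.0991] world [ 0.6757 -0.0517  0.0326]
(325, 200) tool [0.0042 0.0366 0.1171] world [0.5866 0.0181 0.0145]
```

```bash
python3 drive.py '0 0.001 0.03 0 1;0 0.001 0.06 0 0.8;0 0.001 0.08 0 0.7;0 0.001 0.091 0 0.6;0 0.001 0.0915 0 0.5;0 0.001 0.0915 0 0;0 0.001 0.0915 0 0;0 0.001 0.0915 0 0;0 0.001 0.0915 0 0;0 0.001 0.0915 0 0;0 0.001 0.0915 0 0' 35; python3 -c "
from h import *
rel([.6,.273,.150],12.5+90)"
```

```text
t: 3.15
tcp_pos: [0.5791, -0.0185, 0.0394]
tool_rot: [0.17, 0.985, -0.0, 0.0]
force: [-0.8, 0.8, -0.3]
finger_gap: 0.0
gripper_force: 0.0
tcp [ 0.5791 -0.0185  0.0394] ty heading 70.41 d,turn [[0.078, 0.2817, -0.1107], np.float64(-0.56)] q6 -1.454 F [-0.79  0.85 -0.29]
```

Run:
```python
from h import *
print(manip.sense()['finger_gap'],manip.sense()['gripper_force'])
s=snap('wrist'); cv2.imwrite('pics/w2.png',s['pixels'][:,:,::-1])
```

```text
0.0004988061258880129 0.0
```

View pics/w2.png

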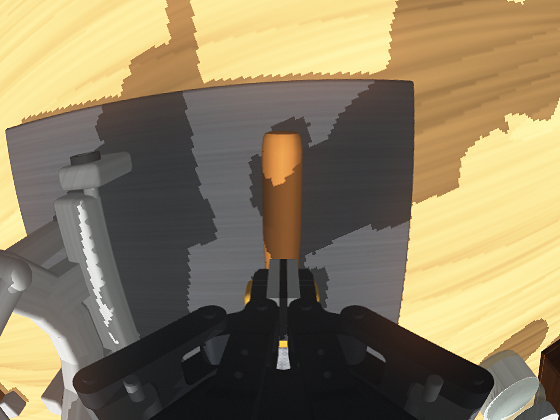

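The pads are shut at (283,280), and the handle in front of them runs from (282,133) to (282,258), so the brush may not be between them. I'll check the depths.

```bash
cat >> h.py <<'E'
def wpt(w,st,u,v):
    f=210/np.tan(np.radians(float(w['fov_y']))/2); R=Ro.from_quat(st['tool_rot']).as_matrix()
    x,y=u-w['cx'],v-w['cy'];r=np.hypot(x,y);th=r/f;d=np.array([x/r*np.sin(th),y/r*np.sin(th),np.cos(th)]);d/=d[2]
    z=np.median(w['range_z'][v-1:v+2,u-1:u+2]);p=w['hand_eye']@np.r_[d*z,1]
    return p[:3].round(4),(R@p[:3]+st['tcp_pos']).round(4)
E
python3 - <<'E'
from h import *
w=load('wrist'); st=manip.sense()
for p in[(282,140),(282,180),(282,230),(282,252),(282,257),(272,262),(292,262),(273,275),(292,275),(250,292),(318,292),(283,345),(282,355),(230,200),(274,300)]: print(p,*wpt(w,st,*p))
E
```

```text
(282, 140) [0.0657 0.0009 0.0057] [0.5175 0.0043 0.0335]
(282, 180) [0.047  0.0009 0.0052] [ 0.5351 -0.0019  0.0341]
(282, 230) [0.0219 0.0009 0.0054] [ 0.5587 -0.0104  0.0339]
(282, 252) [0.0099 0.0009 0.0054] [ 0.57   -0.0144  0.0338]
(282, 257) [0.007  0.0009 0.0057] [ 0.5728 -0.0154  0.0336]
(272, 262) [ 0.011  -0.0038 -0.0077] [ 0.5674 -0.0184  0.0469]
(292, 262) [ 0.0112  0.0055 -0.008 ] [ 0.5704 -0.0096  0.0472]
(273, 275) [ 0.011  -0.003  -0.0199] [ 0.5677 -0.0176  0.0591]
(292, 275) [ 0.011   0.0052 -0.0198] [ 0.5705 -0.0099  0.0591]
(250, 292) [-0.0151 -0.0165  0.0068] [ 0.5878 -0.0392  0.0324]
(318, 292) [-0.0193  0.0212  0.0133] [ 0.6044 -0.005   0.026 ]
(283, 345) [-0.0522  0.0014  0.0051] [ 0.6288 -0.0347  0.0342]
(282, 355) [-0.0629  0.0008  0.0074] [ 0.6386 -0.0389  0.0319]
(230, 200) [ 0.0314 -0.0274  0.0251] [ 0.5403 -0.0338  0.0141]
(274, 300) [ 0.0101 -0.0021 -0.0379] [ 0.5689 -0.0171  0.0772]
```

Run:
```python
from h import *
w=load('wrist')
a=w['pixels'][235:355,210:360,::-1]; a=np.clip(a.astype(float)*1.8,0,255).astype(np.uint8)
cv2.imwrite('pics/w2c.png',cv2.resize(a,None,fx=5,fy=5,interpolation=cv2.INTER_NEAREST))
st=manip.sense()
for v in range(250,300,4): print(v,[ (wpt(w,st,u,v)[0]*1000).round(0).astype(int).tolist() for u in (262,268,275,283,291,298)])
```

```text
250 [[2, -11, 25], [10, -6, 8], [11, -3, 6], [11, 1, 5], [10, 5, 7], [8, 9, 12]]
254 [[-1, -11, 25], [8, -6, 8], [8, -3, 6], [9, 1, 6], [8, 6, 7], [6, 9, 11]]
258 [[-3, -11, 25], [4, -6, 10], [6, -3, 6], [7, 1, 5], [6, 6, 6], [3, 9, 12]]
262 [[-6, -11, 25], [2, -6, 9], [11, -2, -7], [11, 1, -8], [11, 5, -8], [0, 10, 14]]
266 [[-8, -11, 25], [0, -6, 9], [11, -2, -12], [11, 1, -12], [11, 5, -11], [-3, 10, 15]]
270 [[7, -8, -8], [7, -6, -8], [11, -2, -16], [11, 1, -16], [11, 5, -16], [7, 8, -8]]
274 [[7, -8, -12], [8, -6, -13], [11, -2, -19], [11, 1, -18], [11, 5, -19], [8, 8, -13]]
278 [[7, -8, -16], [11, -5, -22], [11, -2, -23], [11, 1, -23], [11, 5, -23], [10, 8, -22]]
282 [[7, -8, -20], [11, -5, -26], [11, -2, -26], [11, 1, -26], [11, 5, -25], [11, 8, -26]]
286 [[7, -8, -22], [11, -5, -30], [11, -2, -29], [11, 1, -30], [11, 5, -29], [11, 8, -29]]
290 [[7, -8, -26], [11, -5, -32], [10, -2, -31], [11, 1, -32], [11, 4, -32], [11, 7, -32]]
294 [[7, -7, -30], [11, -4, -35], [11, -2, -35], [11, 1, -35], [11, 4, -35], [11, 7, -35]]
298 [[12, -7, -40], [12, -4, -39], [11, -2, -37], [11, 1, -38], [11, 4, -38], [12, 7, -39]]
```

View pics/w2c.png

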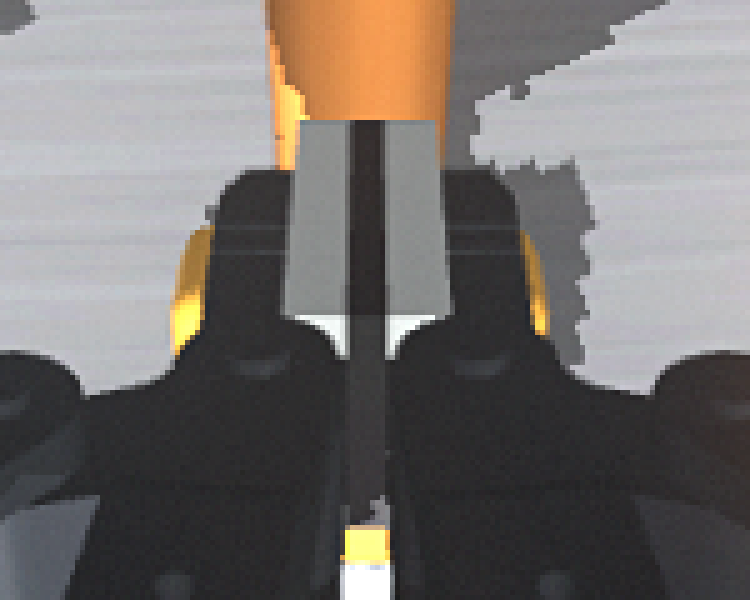

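The crop shows the shut pads ending at row 259, above the handle. That puts the fingertips about 4 mm behind the TCP rather than 22 mm ahead. The brush hasn't moved, so I'll open, go about 24 mm lower and grip again.

```bash
python3 drive.py '0 0 0 0 0.6;0 0 0 0 0.6;0 0 0 0 0.6;0 0 0 0 0.6;0 0 0.01 0 0.6;0 0 0.02 0 0.6;0 0 0.024 0 0.6;0 0 0.024 0 0.6;0 0 0.024 0 0;0 0 0.024 0 0;0 0 0.024 0 0;0 0 0.024 0 0;0 0 0.024 0 0;0 0 0.024 0 0' 35
```

```text
t: 4.6
tcp_pos: [0.5793, -0.0185, 0.0154]
tool_rot: [0.17, 0.985, -0.0, 0.0]
force: [-0.9, 0.2, 2.6]
finger_gap: 0.211
gripper_force: 34.3
```

```bash
python3 drive.py '0 0 -0.03 0 0;0 0 -0.07 0 0;0 0 -0.11 0 0;0 0 -0.12 0 0;0 0 -0.12 0 0'
python3 - <<'E'
from h import *
rel([.5975,.272,.130],102.5)
st=manip.sense(); w=snap('wrist'); cv2.imwrite('pics/w3.png',w['pixels'][:,:,::-1])
for v in range(120,255,15): print(v,*wpt(w,st,282,v))
E
```

```text
t: 5.1
tcp_pos: [0.58, -0.0187, 0.1368]
tool_rot: [0.17, 0.985, -0.0, 0.002]
force: [0.1, -1.1, -1.2]
finger_gap: 0.204
gripper_force: 34.3
tcp [ 0.58   -0.0187  0.1368] ty heading 70.42 d,turn [[0.0809, 0.2797, 0.0066], np.float64(-0.56)] q6 -1.454 F [ 0.15 -1.1  -1.22]
120 [0.07   0.0006 0.122 ] [0.5147 0.0052 0.0145]
135 [ 0.0691  0.0009 -0.0065] [0.5152 0.0054 0.143 ]
150 [ 0.0643  0.0009 -0.0183] [0.5196 0.0038 0.1549]
165 [ 0.0585  0.0009 -0.0186] [0.5251 0.0018 0.1552]
180 [ 0.0525  0.0009 -0.0184] [ 5.308e-01 -2.000e-04  1.550e-01]
195 [ 0.0465  0.0009 -0.019 ] [ 0.5364 -0.0022  0.1556]
210 [ 0.0402  0.0009 -0.0188] [ 0.5423 -0.0043  0.1555]
225 [ 0.0338  0.0009 -0.0189] [ 0.5484 -0.0064  0.1556]
240 [ 0.0273  0.0009 -0.0191] [ 0.5546 -0.0086  0.1558]
```

Brush held level. Next, to the tray.

```bash
python3 drive.py '0.012 0.04 0 -0.1 0;0.024 0.08 0 -0.2 0;0.036 0.12 0 -0.3 0;0.05 0.16 0 -0.4 0;0.06 0.2 0 -0.5 0;0.07 0.24 0 -0.56 0;0.08 0.27 0 -0.56 0;0.081 0.28 0 -0.56 0;0.081 0.28 0 -0.56 0;0.081 0.28 0 -0.56 0;0.081 0.28 0 -0.56 0'
python3 - <<'E'
from h import *
rel([.5975,.272,.007],102.5)
st=manip.sense(); w=snap('wrist'); cv2.imwrite('pics/w4.png',w['pixels'][:,:,::-1])
E
```

```text
t: 6.25
tcp_pos: [0.5962, 0.2706, 0.1343]
tool_rot: [-0.108, 0.994, -0.0, -0.001]
force: [-0.9, 0.1, -0.6]
finger_gap: 0.209
gripper_force: 34.5
tcp [0.5962 0.2706 0.1343] ty heading 102.4 d,turn [[-0.0018, 0.0012, 0.1273], np.float64(-0.002)] q6 -1.531 F [-0.88  0.12 -0.62]
```

View pics/w4.png

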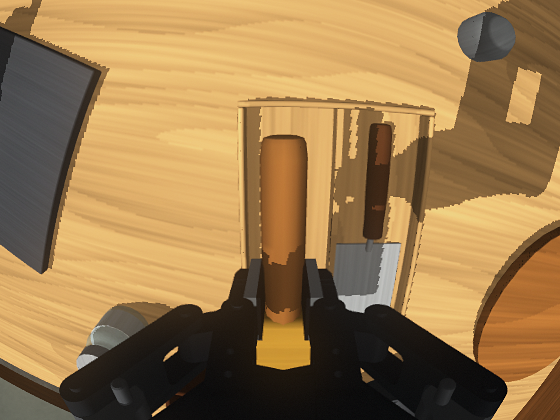

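The view shows the tray's outer wall at column 242, the divider at 337, the end wall at row 103, and the handle at column 284.

Run:
```python
from h import *
st=manip.sense(); w=load('wrist')
for p in[(240,103),(337,108),(432,111),(240,150),(242,180),(337,180),(336,200),(285,104),(290,118),(430,180)]: print(p,*wpt(w,st,*p))
```

```text
(240, 103) [ 0.0835 -0.0315  0.107 ] [0.5215 0.2219 0.0278]
(337, 108) [0.0799 0.0427 0.1096] [0.5091 0.2951 0.0251]
(432, 111) [0.0826 0.1219 0.1072] [0.4895 0.372  0.0275]
(240, 150) [ 0.0469 -0.0322  0.1071] [0.5574 0.2291 0.0276]
(242, 180) [ 0.0231 -0.0312  0.1066] [0.5805 0.2351 0.0281]
(337, 180) [0.0224 0.0445 0.11  ] [0.5648 0.3093 0.0246]
(336, 200) [0.0055 0.0446 0.1105] [0.5814 0.3129 0.0242]
(285, 104) [0.0822 0.0026 0.1073] [0.5154 0.2555 0.0274]
(290, 118) [0.0706 0.0069 0.1304] [0.5258 0.2622 0.0043]
(430, 180) [0.0186 0.139  0.1348] [ 5.483e-01  4.023e-01 -2.000e-04]
```

```bash
python3 drive.py '-0.008 0.006 0.03 0 0;-0.008 0.006 0.07 0 0;-0.008 0.006 0.1 0 0;-0.008 0.006 0.115 0 0;-0.008 0.006 0.122 0 0;-0.008 0.006 0.127 0 0;-0.008 0.006 0.127 0 0;-0.008 0.006 0.127 0 0.25;-0.008 0.006 0.127 0 0.38;-0.008 0.006 0.127 0 0.38;-0.008 0.006 0.127 0 0.38;-0.008 0.006 0.1 0 0.38;-0.008 0.006 0.06 0 0.38;-0.008 0.006 0.02 0 0.38;-0.008 0.006 0 0 0;-0.008 0.006 -0.05 0 0;-0.008 0.006 -0.1 0 0;-0.008 0.006 -0.1 0 0;-0.008 0.006 -0.1 0 0'
python3 - <<'E'
from h import *
st=manip.sense(); w=snap('wrist');t=snap('top');s=snap('scene')
a=t['pixels'][150:250,140:240,::-1];b=s['pixels'][310:420,270:400,::-1]
im=np.zeros((440,780,3),np.uint8);A=cv2.resize(a,(260,260),interpolation=cv2.INTER_CUBIC);im[:260,:260]=A
B=cv2.resize(b,(520,440),interpolation=cv2.INTER_CUBIC);im[:440,260:780]=B
cv2.imwrite('pics/place.png',im); rel([.6,.27,.2])
E
```

```text
t: 8.2
tcp_pos: [0.6037, 0.2804, 0.2374]
tool_rot: [-0.109, 0.994, 0.0, 0.002]
force: [0.2, -0.9, -1.2]
finger_gap: -0.001
gripper_force: 0.0
tcp [0.6017 0.2797 0.2332] ty heading 102.5 d,turn [[0.0037, -0.0091, 0.0332]] q6 -1.522 F [-0.43 -0.59 -0.3 ]
```

View pics/place.png

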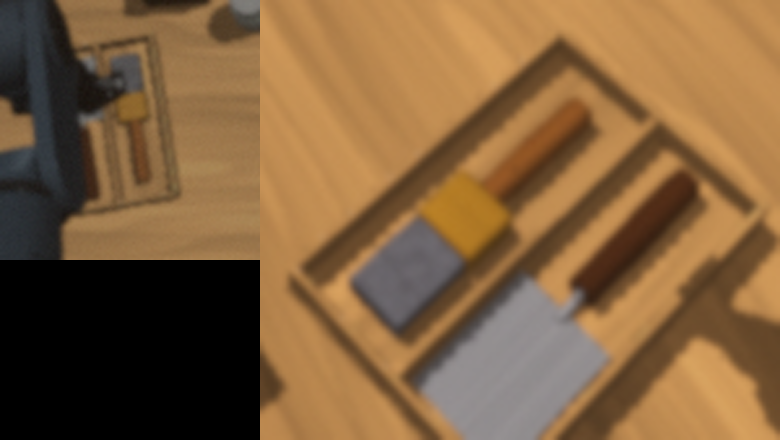

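The place picture shows the brush flat and centred, handle tip at (578,108) and bristles at (405,285), inside the empty compartment. Now the leg path.

Run:
```python
from h import *
rel([.4545,-.107,.20],73.9)
R=Ro.from_euler('z',YAW)
T0=None
# tool axes at heading 73.9: y=(cos,sin), x heading 163.9, z down
h=np.radians(73.9); ty=np.array([np.cos(h),np.sin(h),0]); tx=np.array([np.cos(h+np.pi/2),np.sin(h+np.pi/2),0])
start=np.array([.4545,-.107,.20])
for th in np.arange(0,1.21,.1):
    c=fr2w(leg(th,.122),.22)
    ds=np.linspace(.08,.136,60); P=np.array([fr2w(leg(th,d),.22) for d in ds])
    e=fr2w(leg(th,.1),.22)-fr2w(leg(th,0),.22); e/=np.linalg.norm(e)
    k=abs((P-c)@tx)<.011
    ztip=P[k][:,2].max()+.007/np.hypot(e[0],e[1])*1.0
    tcp=np.array([c[0],c[1],ztip-.004]); d=tcp-start
    print(th.round(1),tcp.round(3),'rows dx,dy,dz',np.round([d@tx,d@ty,-d[2]],3))
```

```text
tcp [0.6017 0.2797 0.2332] ty heading 102.5 d,turn [[0.2273, -0.3457, 0.0341], np.float64(0.499)] q6 -1.522 F [-0.43 -0.59 -0.3 ]
0.0 [ 0.456 -0.11   0.178] rows dx,dy,dz [-0.003 -0.002  0.022]
0.1 [ 0.456 -0.102  0.168] rows dx,dy,dz [-0.     0.005  0.032]
0.2 [ 0.457 -0.095  0.157] rows dx,dy,dz [0.001 0.012 0.043]
0.3 [ 0.459 -0.088  0.147] rows dx,dy,dz [0.001 0.02  0.053]
0.4 [ 0.462 -0.081  0.138] rows dx,dy,dz [0.    0.027 0.062]
0.5 [ 0.466 -0.075  0.13 ] rows dx,dy,dz [-0.002  0.034  0.07 ]
0.6 [ 0.471 -0.069  0.122] rows dx,dy,dz [-0.005  0.042  0.078]
0.7 [ 0.478 -0.063  0.114] rows dx,dy,dz [-0.01   0.048  0.086]
0.8 [ 0.485 -0.059  0.107] rows dx,dy,dz [-0.016  0.055  0.093]
0.9 [ 0.493 -0.054  0.1  ] rows dx,dy,dz [-0.023  0.061  0.1  ]
1.0 [ 0.502 -0.051  0.095] rows dx,dy,dz [-0.03   0.067  0.105]
1.1 [ 0.512 -0.048  0.09 ] rows dx,dy,dz [-0.039  0.072  0.11 ]
1.2 [ 0.522 -0.047  0.086] rows dx,dy,dz [-0.048  0.077  0.114]
```

```bash
python3 drive.py '0.02 -0.035 0 0.05 0;0.045 -0.07 0 0.1 0;0.07 -0.105 0 0.15 0;0.095 -0.14 0 0.2 0;0.115 -0.175 0 0.25 0;0.14 -0.21 0 0.3 0;0.16 -0.245 0 0.35 0;0.185 -0.28 0 0.4 0;0.205 -0.315 0 0.45 0;0.227 -0.346 0 0.5 0;0.227 -0.346 0 0.5 0;0.227 -0.346 0.015 0.5 0;0.227 -0.346 0.034 0.5 0;0.227 -0.346 0.034 0.5 0;0.227 -0.346 0.034 0.5 0;0.227 -0.346 0.034 0.5 0'
python3 - <<'E'
from h import *
rel([.4545,-.107,.20],73.9)
s=snap('scene')
st=manip.sense(); w=snap('wrist'); cv2.imwrite('pics/w5.png',w['pixels'][:,:,::-1])
# search leg-like points (tool frame): depths near column of the tip
for v in (200,230,245,255,262,270): print(v,[(wpt(w,st,u,v)[0]*1000).round(0).astype(int).tolist() for u in(230,255,283,310)])
E
```

```text
t: 9.95
tcp_pos: [0.4567, -0.1065, 0.2013]
tool_rot: [0.14, 0.99, -0.0, 0.0]
force: [0.0, 0.1, 0.8]
finger_gap: -0.0
gripper_force: 0.0
tcp [ 0.4567 -0.1065  0.2013] ty heading 73.9 d,turn [[0.002, -0.0011, 0.0013], np.float64(0.0)] q6 -1.758 F [0.04 0.05 0.83]
200 [[-17, -55, 187], [-17, -28, 187], [-17, 1, 188], [-17, 30, 187]]
230 [[-51, -57, 187], [-51, -29, 186], [16, 1, 20], [-36, 28, 150]]
245 [[-69, -58, 187], [-65, -29, 178], [5, 1, 24], [-56, 29, 158]]
255 [[-82, -59, 187], [-65, -27, 154], [-1, 1, 24], [-81, 32, 187]]
262 [[-90, -59, 187], [-65, -26, 138], [11, 1, -8], [-90, 32, 187]]
270 [[-101, -60, 187], [-36, -20, 70], [10, 1, -14], [-48, 24, 92]]
```

The rod lies directly under the fingertips, centred at column 283 and 24 mm below the TCP. Pushing along the arc.

```bash
python3 drive.py '-0.001 0 0.015 0 0;-0.001 0 0.026 0 0;0 0.003 0.031 0 0;0 0.007 0.036 0 0;0.001 0.011 0.042 0 0;0.001 0.015 0.047 0 0'
python3 - <<'E'
from h import *
rel([.459,-.085,.143])
st=manip.sense(); w=snap('wrist')
for v in (190,210,230,245,255): print(v,[(wpt(w,st,u,v)[0]*1000).round(0).astype(int).tolist() for u in(230,255,283,295,310)])
E
```

```text
t: 10.65
tcp_pos: [0.4591, -0.0915, 0.154]
tool_rot: [0.14, 0.99, 0.0, -0.0]
force: [-0.4, 1.0, 4.2]
finger_gap: 0.004
gripper_force: 1.9
tcp [ 0.4591 -0.0915  0.154 ] ty heading 73.87 d,turn [[0.0019, 0.0062, 0.011]] q6 -1.725 F [-0.38  0.99  4.17]
190 [[3, -49, 154], [3, -25, 154], [3, 1, 155], [3, 13, 155], [3, 27, 154]]
210 [[-12, -48, 140], [-12, -24, 140], [-12, 1, 139], [-12, 12, 139], [-12, 26, 140]]
230 [[-32, -48, 139], [-32, -25, 139], [24, 1, 1], [22, 7, 4], [-32, 27, 140]]
245 [[-47, -49, 139], [-48, -25, 140], [17, 1, -2], [16, 7, 0], [-47, 27, 140]]
255 [[-58, -50, 140], [-58, -26, 139], [11, 1, 0], [9, 7, 4], [-58, 28, 139]]
```

```bash
python3 drive.py '0 0.004 0.006 0 0;0 0.008 0.011 0 0;0 0.012 0.016 0 0;-0.001 0.015 0.02 0 0;-0.002 0.019 0.024 0 0;-0.003 0.022 0.028 0 0;-0.006 0.03 0.036 0 0'
python3 - <<'E'
from h import *
rel([.459,-.085,.143])
st=manip.sense(); w=snap('wrist')
for v in (190,210,230,245,255): print(v,[(wpt(w,st,u,v)[0]*1000).round(0).astype(int).tolist() for u in(270,283,295,310)])
E
```

```text
t: 11.4
tcp_pos: [0.4738, -0.0653, 0.1178]
tool_rot: [0.141, 0.99, -0.0, 0.0]
force: [-0.0, -1.0, 0.4]
finger_gap: 0.001
gripper_force: 0.5
tcp [ 0.4738 -0.0653  0.1178] ty heading 73.82 d,turn [[0.0087, -0.0231, -0.0252]] q6 -1.659 F [-0.01 -1.03  0.41]
190 [[12, -9, 119], [12, 1, 118], [12, 11, 118], [12, 24, 118]]
210 [[0, -9, 104], [0, 1, 103], [0, 11, 103], [0, 23, 104]]
230 [[-17, -9, 103], [20, 1, 11], [20, 7, 10], [-17, 23, 103]]
245 [[-22, -9, 85], [14, 1, 6], [14, 7, 6], [-31, 24, 104]]
255 [[-23, -8, 69], [8, 1, 6], [8, 8, 6], [-40, 24, 103]]
```

Still on the rod. Continuing past centre, then lifting away.

```bash
python3 drive.py '-0.005 0.006 0.008 0 0;-0.011 0.013 0.015 0 0;-0.018 0.019 0.022 0 0;-0.025 0.025 0.027 0 0;-0.032 0.029 0.031 0 0;-0.032 0.029 0.031 0 0;-0.01 0.03 0 0 0;0 0.03 -0.05 0 0;0 0.03 -0.1 0 0;0 0.03 -0.15 0 0;0 0.03 -0.19 0 0;0 0.03 -0.21 0 0;0 0.03 -0.21 0 0'
python3 - <<'E'
from h import *
s=snap('scene'); P=cloud(s)
z=(P[...,2]>.03)&(P[...,2]<.25)&(P[...,0]>.4)&(P[...,0]<.75)&(abs(P[...,1]+.1)<.15)&(s['range_z']>0)
Q=Ro.from_euler('z',-YAW).apply(P[z]-SC)
Q=Q[(abs(Q[:,0])<.16)]
print('front-most leg-side pts', Q[(Q[:,0]<-.095)&(Q[:,2]>.06)][:10].round(3).tolist())
L=Q[(Q[:,1]>-.02)&(Q[:,2]<.14)]; print('leg pts',len(L)); 
for zz in(.04,.06,.08,.1,.12):
    k=abs(L[:,2]-zz)<.008; print(zz,k.sum(),L[k].mean(0).round(3) if k.any() else '')
for th in(0.75,1.92): print('pred',[(Ro.from_euler('z',-YAW).apply(fr2w(leg(th,d),.22)-SC)).round(3).tolist() for d in(.136,.1,.06)])
rel([.5584,-.1816,.30],73.9)
E
```

```text
t: 12.75
tcp_pos: [0.4836, -0.0368, 0.3319]
tool_rot: [0.14, 0.99, -0.001, 0.004]
force: [0.5, 0.9, -0.0]
finger_gap: -0.002
gripper_force: 0.0
front-most leg-side pts []
leg pts 179
0.04 26 [0.014 0.037 0.043]
0.06 35 [0.012 0.023 0.061]
0.08 37 [0.009 0.009 0.079]
0.1 32 [ 0.007 -0.007  0.1  ]
0.12 15 [ 0.004 -0.017  0.116]
pred [[-0.12, -0.01, 0.097], [-0.088, -0.021, 0.11], [-0.053, -0.032, 0.125]]
pred [[0.012, 0.034, 0.04], [0.009, 0.012, 0.069], [0.005, -0.013, 0.1]]
tcp [ 0.4823 -0.0364  0.3296] ty heading 73.84 d,turn [[-0.1134, -0.1183, 0.03], np.float64(-0.001)] q6 -1.596 F [-0.08  0.54 -0.5 ]
```

The scene depth matches the predicted leg-down line, with the tip near (0.013, 0.036, 0.04) in stand axes. Now above the rim top.

```bash
python3 drive.py '-0.03 -0.03 0 0 0.2;-0.06 -0.06 0 0 0.5;-0.09 -0.09 0 0 0.5;-0.113 -0.118 0 0 0.5;-0.113 -0.118 0.01 0 0.5;-0.113 -0.118 0.015 0 0.5;-0.113 -0.118 0.015 0 0.5' 30
python3 - <<'E'
from h import *
st=manip.sense(); w=snap('wrist'); cv2.imwrite('pics/w6.png',w['pixels'][:,:,::-1])
rel([.5584,-.1816,.243],73.9)
# cloud of wrist in tool frame
f=210/np.tan(np.radians(float(w['fov_y']))/2); v,u=np.mgrid[:420,:560]; x=u-w['cx'];y=v-w['cy'];r=np.hypot(x,y)+1e-9;th=r/f
z=w['range_z'];P=np.stack([np.tan(th)*x/r*z,np.tan(th)*y/r*z,z],-1)@w['hand_eye'][:3,:3].T+w['hand_eye'][:3,3]
k=(z>0)&(P[...,2]>.03)&(P[...,2]<.2)&(abs(P[...,0])<.1)&(abs(P[...,1])<.07)&(th<1.2)
for x0 in(-.04,-.02,0,.02,.04,.06):
    q=P[k&(abs(P[...,0]-x0)<.006)]; 
    if len(q): m=q[q[:,2]<q[:,2].min()+.006]; print(x0,len(q),'top z',q[:,2].min().round(4),'y range',m[:,1].min().round(4),m[:,1].max().round(4))
print('gap',st['finger_gap'])
for v in(240,260,280,300,320):print(v,[(wpt(w,st,u,v)[0]*1000).round(0).astype(int).tolist() for u in(240,255,270,283,296,310,325)])
E
```

```text
t: 13.5
tcp_pos: [0.5557, -0.1793, 0.3103]
tool_rot: [0.14, 0.99, 0.001, -0.003]
force: [0.1, 0.1, 0.6]
finger_gap: 0.5
gripper_force: 0.0
tcp [ 0.5563 -0.1793  0.3115] ty heading 73.91 d,turn [[-0.0029, -0.0017, 0.0685], np.float64(0.0)] q6 -1.793 F [0.52 0.27 0.44]
-0.04 507 top z 0.0492 y range -0.0092 0.0092
-0.02 551 top z 0.0409 y range -0.0078 0.0074
0 1017 top z 0.0411 y range -0.0087 0.0071
0.02 842 top z 0.0428 y range -0.0079 0.0076
0.04 994 top z 0.052 y range -0.0062 0.0096
0.06 1041 top z 0.0694 y range -0.004 0.0134
gap 0.49983232432394914
240 [[-117, -64, 310], [-116, -41, 310], [-1, -7, 45], [0, 1, 42], [-8, 10, 60], [-59, 31, 178], [-94, 58, 258]]
260 [[-151, -66, 309], [-150, -42, 310], [-15, -7, 45], [-14, 1, 43], [-24, 10, 62], [-65, 28, 143], [-151, 67, 310]]
280 [[-2, -20, -2], [-187, -44, 310], [-37, -8, 57], [-33, 1, 50], [-41, 11, 64], [-186, 45, 309], [-2, 22, -2]]
300 [[-10, -20, -9], [-225, -45, 308], [-226, -20, 310], [-225, 2, 309], [-225, 23, 309], [-226, 46, 310], [-225, 72, 308]]
320 [[-269, -73, 309], [-268, -47, 309], [-268, -21, 309], [-268, 2, 309], [-267, 24, 309], [-268, 48, 309], [-269, 74, 309]]
```

View pics/w6.png

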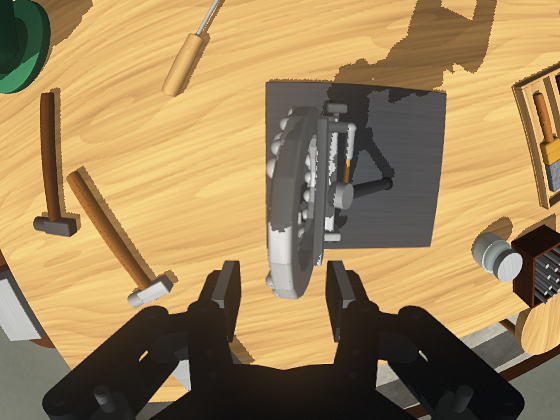

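The last view shows the leg standing down on its stop at (385,183), and the rim top centred between the open pads at (285,290). Descending, then drawing back.

```bash
python3 drive.py '0 0.002 0.02 0 0.5;0 0.002 0.04 0 0.5;0 0.002 0.055 0 0.5;0 0.002 0.062 0 0.5;0 0.002 0.062 0 0.38;0 0.002 0.062 0 0.38;0 0.008 0.061 0 0.38;0 0.014 0.06 0 0.38;0 0.02 0.058 0 0.38;0 0.026 0.057 0 0.38;0 0.032 0.056 0 0.38;0 0.038 0.055 0 0.38;0 0.044 0.054 0 0.38;0 0.048 0.053 0 0.38;0 0.051 0.053 0 0.38;0 0.051 0.053 0 0.38' 30; python3 -c "
from h import *
rel(fr2w([0,-.018,.235],0))"
```

```text
t: 15.15
tcp_pos: [0.5718, -0.1314, 0.26]
tool_rot: [0.14, 0.99, 0.0, -0.0]
force: [-0.0, 0.0, -0.4]
finger_gap: 0.382
gripper_force: 0.3
tcp [ 0.5718 -0.1314  0.26  ] ty heading 73.89 d,turn [[-0.001, -0.0011, -0.017]] q6 -1.706 F [-0.03  0.03 -0.39]
```

```bash
python3 drive.py '0 0 0 0 0.2;0 0 0 0 0;0 0 0 0 0;0 0 0 0 0;0 0 0 0 0;0 0 0 0 0;0 0 0 0 0' 40; python3 -c "
from h import *
rel(fr2w([0,-.018,.235],0))"
```

```text
t: 15.85
tcp_pos: [0.5718, -0.1323, 0.2602]
tool_rot: [0.14, 0.99, -0.0, -0.0]
force: [-1.5, -2.0, 2.4]
finger_gap: 0.173
gripper_force: 42.1
tcp [ 0.5718 -0.1323  0.2602] ty heading 73.85 d,turn [[-0.0008, -0.0002, -0.0168]] q6 -1.706 F [-1.54 -2.01  2.42]
```

```bash
for i in 1; do python3 drive.py '0 0.001 0 0 0;0 0.002 0 0 0;0 0.002 0 0 0;0 0.002 0 0 0'; done
```

```text
t: 16.25
tcp_pos: [0.5721, -0.1313, 0.2602]
tool_rot: [0.14, 0.99, -0.001, -0.0]
force: [-2.5, -5.4, 2.3]
finger_gap: 0.173
gripper_force: 42.2
```

```bash
python3 drive.py '0 0.001 0 0 0;0 0.002 0 0 0;0 0.002 0 0 0;0 0.002 0 0 0'; python3 -c "
from h import *
rel(fr2w([0,-.018,.235],0))
s=snap('scene');P=cloud(s);Q=Ro.from_euler('z',-YAW).apply((P-SC).reshape(-1,3))
L=Q[(abs(Q[:,0])<.03)&(Q[:,1]>-.02)&(Q[:,1]<.1)&(Q[:,2]<.12)&(Q[:,2]>.019)]
for z in(.022,.03,.06,.09):
  k=abs(L[:,2]-z)<.005;print(z,k.sum(),L[k].mean(0).round(3))
print([(Ro.from_euler('z',-YAW).apply(fr2w(leg(1.92,d),0)-SC)).round(3).tolist() for d in(.136,.1,.06)])"
```

```text
t: 16.65
tcp_pos: [0.5723, -0.1305, 0.2603]
tool_rot: [0.14, 0.99, -0.003, -0.001]
force: [-4.2, -7.8, 2.2]
finger_gap: 0.175
gripper_force: 42.3
tcp [ 0.5723 -0.1305  0.2603] ty heading 73.88 d,turn [[-0.0008, -0.0021, -0.0167]] q6 -1.699 F [-4.22 -7.81  2.21]
0.022 11 [0.012 0.032 0.023]
0.03 24 [0.013 0.033 0.031]
0.06 18 [0.011 0.019 0.06 ]
0.09 20 [0.007 0.006 0.09 ]
[[0.012, 0.031, 0.024], [0.009, 0.016, 0.057], [0.005, -0.001, 0.093]]
```

```bash
python3 drive.py '0 0.001 0 0 0;0 0.001 0 0 0;0 0.001 0 0 0;0 0.001 0 0 0;0 0.001 0 0 0;0 0.001 0 0 0;0 0.001 0 0 0;0 0.001 0 0 0' && python3 -c "
from station import manip, snapshot
s=manip.sense();print(s['force'],s['gripper_force'],s['tcp_pos']);print(manip.sign_off())"
```

```text
t: 17.5
tcp_pos: [0.5724, -0.1302, 0.2604]
tool_rot: [0.14, 0.99, -0.003, -0.001]
force: [-4.8, -9.5, 2.3]
finger_gap: 0.175
gripper_force: 42.3
[-4.82238727 -9.47030585  2.26770801] 42.32721000909805 [ 0.57239747 -0.13019651  0.26035761]
the job is handed in; nothing more can be done
None
```

I handed the job in at 17.5 s with all three steps done by my own measurements, but sign-off returned no verdict: the brush lies flat in the empty compartment, the leg is down on its stop, and the frame is held upright with its foot bearing on the slab.

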